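# Release a glued block from a twin-button clamping fixture

## Task

The walnut block is done in the clamping fixture: press the fixture's two release buttons down together with the two fingertips and keep both down until the sprung jaw has backed off all the way, then let them up. Then push the freed block, gently and without pinching or lifting it, along the fence to the left until it is fully clear of the jaw and lies flat on the outfeed ledge. Leave everything else on the bench as it lies and finish clear of everything.

Things in the scene. Friction and masses are not known exactly. Their poses are not given: they have to be found in the camera images.
- fixture: quick-release clamping fixture, fixed to the bench, on a plywood bed 15 mm thick. Origin: underside of the bed, level with the middle of the jaw; fixture x points across the bed from the button housing to the fence (roughly away from the robot), y to the left along the fence, z up. In these axes (mm) the bed spans y -75 to 215 for x -40 to 85, and y -75 to 75 for x -125 to -40
- housing_top (a point): centre of the top of the grey latch housing (fixture -86.5, 0, 55 mm): 45 mm along x, 116 mm along y, with the two black buttons on it. Two toothed steel racks (fixture y 30 and -30, z 29 to 44) run from the jaw through it and come out on the robot's side to x -134, and to x -174 when the jaw is back
- fence_mid (a point): middle of the fence's face at its top edge (fixture 46, 70, 55 mm): upright aluminium fence 280 mm long (y -70 to 210), 40 mm high above the bed, a low flange with screws behind it
- lip (a point): middle of the top of the low wooden lip across the left end of the ledge (fixture 9, 208, 25 mm): 10 mm thick, 10 mm high above the bed
- button_left_top (a point): centre of the top of the left release button (fixture x -86.5, y 30, z 67 when up): a black round cap 24 mm across, standing 12 mm above the housing; vertical spring travel 7 mm, 1.6 N at first and 4.5 N fully down, plus 1 to 3 N of friction while its catch still holds the jaw (9 N for the pair fully down); the point moves down with it
- button_right_top (a point): the same for the right button (fixture x -86.5, y -30); the two are 60 mm apart centre to centre
- button_left (a joint): travel of the left button in m: 0 up, 0.007 fully down. Beyond about 0.004 its catch is free of the rack's teeth
- button_right (a joint): the same for the right button. Each button frees only one of the jaw's two racks: with one alone the jaw stays locked
- jaw (a joint): how far the jaw has backed off from the block towards the housing, in m: 0 clamped, 0.040 fully back. With both buttons down a damped spring takes it back in 2 to 3 s; if a button comes up early, its catch drops into the next tooth (every 9 mm) and stops the jaw, until both are pressed again. Fully back, it stays there when the buttons are let up
- jaw_face (a point): middle of the top edge of the jaw's cork-lined face, which bears on the block (fixture x 0, y 0, z 54 when clamped); the jaw is 100 mm long along y (-50 to 50), its top at z 54, and moves towards the housing as it opens, up to 40 mm
- block: walnut block 46 x 110 x 42 mm, 0.1 to 0.2 kg, clamped between jaw and fence, lying on the bed with its length along the fence; origin at the centre of its underside (fixture x 23, y -10 to 10, z 15), its own y along its length, towards the left
- ledge_mid (a point): a point on the top of the outfeed ledge (fixture x 23, y 125, z 15), about where the middle of the block should end; with its middle more than 105 mm left of the fixture's origin the block is clear of the jaw, and at 148 mm it meets the lip
- hinge_a: cabinet cup hinge, 52 x 94 x 20 mm, bystander lying to the left of the housing; origin centre of its underside
- hinge_b: second cup hinge, the same, farther left; bystander
- wax_tin: round wax tin, 68 mm across, 25 high, bystander to the right of the housing
- pencil: flat carpenter pencil, 14 x 166 x 8 mm, bystander lying on the bench to the right of the bed, at about fixture y -150
- glue_bottle: white glue bottle, 186 mm tall, bystander far left
- mallet: beech mallet lying far left, 110 x 291 x 68 mm, bystander, does not move
- screw_carton: small carton 60 x 85 x 42 mm, far left, bystander, does not move
- screwdriver: screwdriver with a yellow handle lying at the left, 28 x 192 x 31 mm, bystander

How it is judged:
By the outcome, as a careful person would: the job done as asked, in the order asked, and still so for the second after the job is handed in, with the robot touching nothing.
It also fails if it takes over 56 s, if anything falls off the work surface, if the arm or the gripper's body presses on something with over 40 N, if the wrist force passes 120 N, or if a joint passes its speed limit or range.

## Robot

A 6-joint arm with a two-finger parallel gripper is mounted at the origin on a cart in front of the work surface, level with it; the furniture and walls round the work are solid. World frame = base frame: x ahead of the robot, y to its left, z up, the work surface at z = 0. Lengths are in m, angles in rad, forces in N, time in s.
With the tool pointing down it reaches from about 0.275 to 0.725 m from the base axis. Payload 5.6 kg.
Tool frame: the origin (TCP) lies midway between the tips of the shut fingers; the grasp point (between the pads) lies 19 mm behind it; z points along the fingers, y is the line along which they close (so a half turn about z gives the same grasp; the last joint's range is limited). The gripper opens to 85 mm and grips with 20 to 120 N. Pads are 22 mm wide; open, the fingers measure 114 mm over their backs; the gripper's body (76 mm by 85 mm) begins 54 mm behind the grasp point. The pads swing forward as they close: fully open they stand 13 mm farther back than shut.
Start: joints at [-0.97, 0.255, 0.108, 0, -1.424, -0.285], TCP at [0.171, -0.523, 0.192] pointing down, gripper open.
Joint ranges: [-2.95, 2.95], [-1.21, 1.97], [-1.09, 1.5], [-2.87, 1.71], [-2.94, -0.07], [-3.05, 3.05]. Speed limits (rad/s): [2.57, 2.57, 3.14, 3.14, 3.14, 3.14].

## Interface

Orientations are given as a rotation vector (axis times angle).
In Python, from workcell import env gives the robot as it stands. The module is installed in compiled form; this text tells all that it offers.
- The arm moves only by the shell command python3 -m handwheel 'ROWS' [FORCE]. ROWS is JSON, a list of rows, each an object of numbers: "dx", "dy", "dz": the shift along the tool's x, y, z in cm; "ax", "ay", "az": the turn, a rotation vector about the tool's x, y, z in degrees; "hand": the opening in per cent of the stroke, from 0 (shut) to 100 (fully open). A call has 1 to 12 rows; each row shifts and turns the commanded pose from where the row before left it, along the tool's axes as they then stand; what a row does not reach is not made up. A row lasts 1/10 s, in which the tool goes at most 50 mm and 8.59 degrees, less where a joint would pass 70% of its speed; a pose out of reach is approached as far as the arm can. A call with a gripper value outside its range is refused whole. The fingers move at their own pace and stop on an object; FORCE is the grip in N (left out, the last holds). Time passes only in rows, so rows that do not move let the fingers close. It gives the time, the measured TCP pose, the force, the opening and the grip force at its end, in the units of the state.
- env.state(): the state, without advancing time (a new reading comes with each control period).
- env.grab_frame(name): name is "scene" or "top" or "wrist"; returns the picture (420x560x3 uint8, red, green, blue); there is no depth.
- env.camera_params(name): a dict with "fx", "fy", "cx", "cy" (pixels), "distortion" ([k1, k2, p1, p2, k3] as OpenCV has them; the pictures are not rectified), "R" (3x3) and "t" (3): a world point X has camera coordinates R X + t; the wrist camera has in their place "tool_from_camera" (4x4, takes a point from camera to tool coordinates, whose origin is the TCP and whose axes are the flange's). Camera axes: x right, y down, z forward; pixel columns grow to the right and rows downward; lengths in m; the calibration is good to about 2 mm. A picture is of the moment at which its call begins: read the wrist's pose just before it. camera_params takes no time and is no camera call.
- env.sign_off(): hands the job in; it is judged then, once.
The state is a dict: "time": time; "q": joint angles; "qd": joint speeds; "effort": joint torques, N m; "ee_pos": TCP position; "tcp_rot": TCP orientation; "wrist_force": force on the tool from outside, world axes, zero at the start; "wrist_torque": the same for the moment, N m; "opening": finger opening in m; "finger_force": force on a finger pad.
Only numpy, scipy, OpenCV 4.12 (cv2) and the standard library are available. Lean on these libraries where they do the work, as an engineer would, in place of code of your own. Each camera call takes 0.05 s, during which the arm holds its last target. There are 200 camera calls.

## Working session

There is one attempt and no reset: what is moved stays moved. The work goes in short steps, Python scripts to look and compute and a shell command to move; the robot and the scene stay as the last step left them, time stands still between calls to the robot, and variables do not carry over. Pictures are saved under pics/ and viewed, at most 10 in all, crops included, and the job is handed in when it is done.

```bash
mkdir -p pics
python3 - <<'E'
from workcell import env
import cv2,numpy as np
np.set_printoptions(precision=4,suppress=True)
s=env.state();print(s)
for n in("scene","top"):
    cv2.imwrite(f"pics/{n}0.png",env.grab_frame(n)[:,:,::-1]);print(n,env.camera_params(n))
print(env.camera_params("wrist"))
E
```

```text
{'time': 0.0, 'q': array([-0.9704,  0.2558,  0.107 , -0.0005, -1.4239, -0.2846]), 'qd': array([-0.0018,  0.0004,  0.0008,  0.0006,  0.0002, -0.0004]), 'effort': array([  0.0003, -38.6629,  23.7938,   5.3651,  -0.0061,   0.    ]), 'ee_pos': array([ 0.1707, -0.5222,  0.1916]), 'tcp_rot': array([ 0.4938, -3.1022, -0.003 ]), 'wrist_force': array([0.7198, 0.3225, 0.1612]), 'wrist_torque': array([0.0248, 0.0084, 0.0178]), 'finger_force': 0.0, 'opening': 0.0851701868377044}
scene {'fx': 473.19494905916997, 'fy': 473.19494905916997, 'cx': 276.79176436342243, 'cy': 207.39456328816698, 'distortion': array([-0.1388,  0.    ,  0.    ,  0.    ,  0.    ]), 'R': array([[ 0.4933, -0.8697, -0.0143],
       [-0.4509, -0.2417, -0.8592],
       [ 0.7438,  0.4303, -0.5114]]), 't': array([-0.0552,  0.3555,  0.9491])}
top {'fx': 404.06921521927444, 'fy': 404.06921521927444, 'cx': 283.2931647572197, 'cy': 221.69341051872857, 'distortion': array([0.0039, 0.    , 0.    , 0.    , 0.    ]), 'R': array([[ 0.002 , -0.9999,  0.0171],
       [-0.9987, -0.0029, -0.0517],
       [ 0.0517, -0.017 , -0.9985]]), 't': array([0.2099, 0.5303, 1.0501])}
{'fx': 302.8930551401638, 'fy': 302.8930551401638, 'cx': 284.9369974101954, 'cy': 208.73916209042318, 'distortion': array([-0.0542,  0.    ,  0.    ,  0.    ,  0.    ]), 'tool_from_camera': array([[ 0.0014, -0.9654, -0.2608,  0.0656],
       [ 1.    ,  0.0011,  0.0012,  0.0022],
       [-0.0008, -0.2608,  0.9654, -0.1807],
       [ 0.    ,  0.    ,  0.    ,  1.    ]])}
```

View pics/scene0.png

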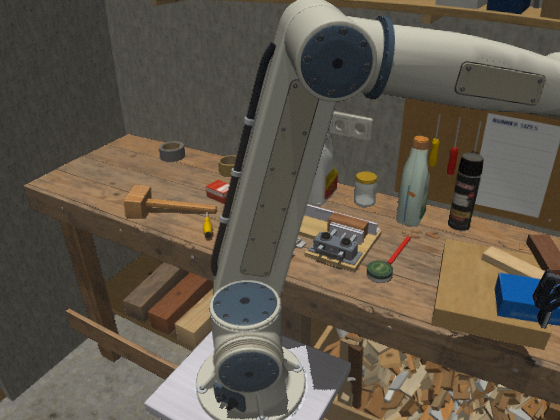

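View pics/top0.png

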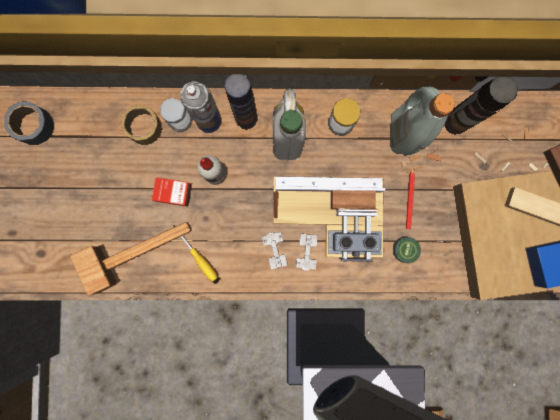

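The top view shows the fixture at about (330,215), with the buttons near (346,242) and (370,242), the block at (353,200) and the fence along row 184. The hinges are left of the housing. I'll zoom in on it.

```bash
cat > h.py <<'E'
import cv2,numpy as np
from workcell import env
np.set_printoptions(precision=4,suppress=True)
from scipy.spatial.transform import Rotation as Ro
def ray(n,px,s=None):
    c=env.camera_params(n);K=np.array([[c['fx'],0,c['cx']],[0,c['fy'],c['cy']],[0,0,1]])
    d=cv2.undistortPoints(np.array(px,float).reshape(-1,1,2),K,c['distortion']).reshape(-1,2)
    d=np.c_[d,np.ones(len(d))]
    if n=='wrist':
        T=c['tool_from_camera'];R=Ro.from_rotvec(s['tcp_rot']).as_matrix()
        return R@T[:3,3]+s['ee_pos'],(R@T[:3,:3]@d.T).T
    R=np.array(c['R']);return -R.T@c['t'],d@R
def onz(n,px,z,s=None):
    o,d=ray(n,px,s);return o+d*((z-o[2])/d[:,2])[:,None]
def proj(n,P,s=None):
    c=env.camera_params(n);K=np.array([[c['fx'],0,c['cx']],[0,c['fy'],c['cy']],[0,0,1]])
    P=np.atleast_2d(P)
    if n=='wrist':
        T=c['tool_from_camera'];R=Ro.from_rotvec(s['tcp_rot']).as_matrix()
        W=np.eye(4);W[:3,:3]=R;W[:3,3]=s['ee_pos'];M=np.linalg.inv(W@T);R,t=M[:3,:3],M[:3,3]
    else:R,t=np.array(c['R']),np.array(c['t'])
    return cv2.projectPoints(P,cv2.Rodrigues(R)[0],t,K,c['distortion'])[0].reshape(-1,2)
E
python3 - <<'E'
import cv2
im=cv2.imread("pics/top0.png")[170:280,260:420]
cv2.imwrite("pics/topc.png",cv2.resize(im,None,fx=5,fy=5,interpolation=cv2.INTER_CUBIC))
E
```

```text
(no output)
```

View pics/topc.png

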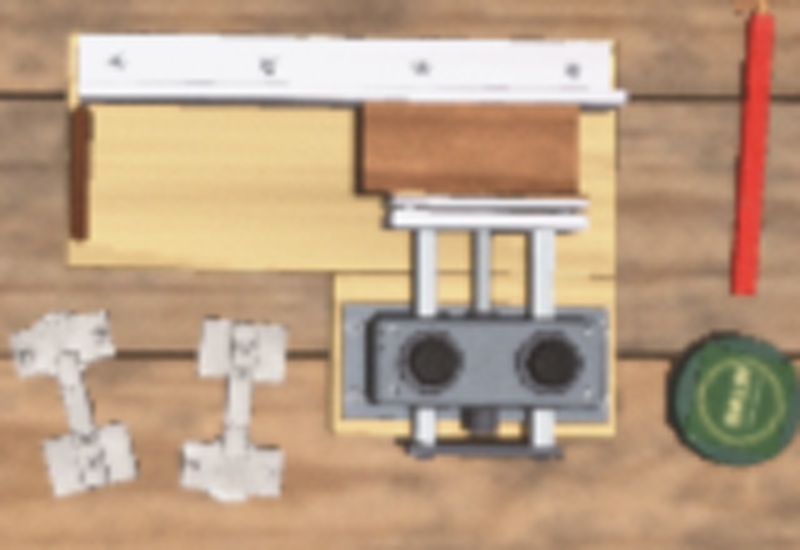

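The crop shows the buttons at crop (435,361) and (551,362). Bed corners are at (68,265), (615,435) and (333,435), the block's top right corner is at (578,105), and its bottom left corner is at (362,193).

Run:
```python
from h import *
f=lambda L:[[x/5+259.6,y/5+169.6] for x,y in L]
b=onz('top',f([[435,361],[551,362]]),.067);print('btn',b)
bed=onz('top',f([[68,265],[615,435],[333,435],[333,272]]),.015);print('bed',bed)
print('block top',onz('top',f([[362,103],[578,105],[578,195],[362,192]]),.057))
print('fence',onz('top',f([[78,100],[625,102]]),.055))
print('lip',onz('top',f([[79,175]]),.025))
y=b[0]-b[1];y[2]=0;print('dist',np.linalg.norm(y));a=np.arctan2(y[1],y[0])-np.pi/2;print('yaw deg',np.degrees(a))
m=b.mean(0)[:2];c,s=np.cos(a),np.sin(a);R=np.array([[c,-s],[s,c]])
O=m-R@[-.0865,0];print('origin',O,'bed in fix',((bed[:,:2]-O)@R))
s=env.state();T=Ro.from_rotvec(s['tcp_rot']).as_matrix();print(T)
```

```text
btn [[ 0.4772  0.0543  0.067 ]
 [ 0.4768 -0.0037  0.067 ]]
bed [[ 0.5271  0.2377  0.015 ]
 [ 0.4388 -0.0491  0.015 ]
 [ 0.4386  0.0989  0.015 ]
 [ 0.5239  0.0986  0.015 ]]
block top [[ 0.6076  0.0888  0.057 ]
 [ 0.6071 -0.021   0.057 ]
 [ 0.5613 -0.0205  0.057 ]
 [ 0.5624  0.089   0.057 ]]
fence [[ 0.6088  0.2326  0.055 ]
 [ 0.609  -0.0454  0.055 ]]
lip [[0.5735 0.2321 0.025 ]]
dist 0.05800834816147759
yaw deg -0.36989376796988804
origin [0.5635 0.0247] bed in fix [[-0.0377  0.2127]
 [-0.1242 -0.0746]
 [-0.1254  0.0734]
 [-0.0401  0.0737]]
[[-0.9506 -0.3105 -0.0006]
 [-0.3105  0.9506  0.0016]
 [ 0.0001  0.0017 -1.    ]]
```

The fixture is aligned with the world axes to within 0.4°. Its origin is about (0.563, 0.025) and the midpoint between the buttons is (0.477, 0.025). Now I'll approach.

```bash
python3 -m handwheel '[{"dx":-3.5,"dy":3.2,"hand":54},{"dx":-3.5,"dy":3.2},{"dx":-3.5,"dy":3.2},{"dx":-3.5,"dy":3.2},{"dx":-3.5,"dy":3.2},{"dx":-3.5,"dy":3.2},{"dx":-3.5,"dy":3.2},{"dx":-3.5,"dy":3.2},{"dx":-3.5,"dy":3.2},{"dx":-3.5,"dy":3.2},{"dx":-3.5,"dy":3.2},{"dx":-3.5,"dy":3.2}]'; python3 -m handwheel '[{"az":6},{"az":6},{"az":6},{},{}]'
python3 - <<'E'
from h import *
s=env.state();print(s['ee_pos'],s['opening'],s['wrist_force'])
T=Ro.from_rotvec(s['tcp_rot']).as_matrix();print(T)
cv2.imwrite("pics/w1.png",env.grab_frame('wrist')[:,:,::-1])
print('pred btn px',proj('wrist',[[.477,.0543,.067],[.477,-.0037,.067]],s))
print('tool shift cm',T.T@(np.array([.477,.0253,.1])-s['ee_pos'])*100)
E
```

```text
[ 0.1707 -0.5223  0.1917] 0.08555880921535505 [ 0.968  -0.3425  0.0639]
[[-0.9506 -0.3105 -0.0006]
 [-0.3105  0.9506  0.0016]
 [ 0.0001  0.0017 -1.    ]]
pred btn px [[562.2841 478.9626]
 [535.2871 475.679 ]]
tool shift cm [-46.1208  42.5281   9.2387]schema error: expected keys dx, dy, dz, ax, ay, az, hand
schema error: expected keys dx, dy, dz, ax, ay, az, hand
```

View pics/w1.png

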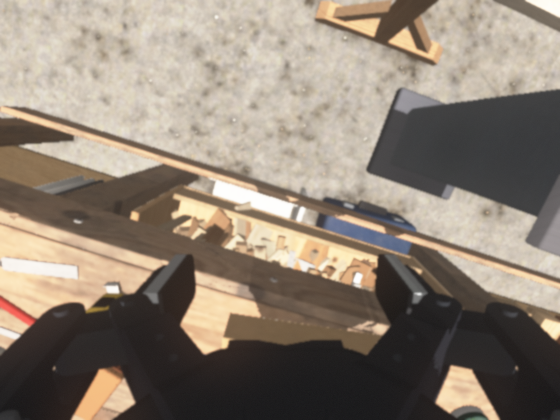

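The move was refused because every row needs all the keys. The wrist picture shows only the bench edge and the fingers. I'll resend with full rows.

```bash
python3 -m handwheel '[{"dx":-3.5,"dy":3.2,"dz":0,"ax":0,"ay":0,"az":0,"hand":54},{"dx":-3.5,"dy":3.2,"dz":0,"ax":0,"ay":0,"az":0,"hand":54},{"dx":-3.5,"dy":3.2,"dz":0,"ax":0,"ay":0,"az":0,"hand":54},{"dx":-3.5,"dy":3.2,"dz":0,"ax":0,"ay":0,"az":0,"hand":54},{"dx":-3.5,"dy":3.2,"dz":0,"ax":0,"ay":0,"az":0,"hand":54},{"dx":-3.5,"dy":3.2,"dz":0,"ax":0,"ay":0,"az":0,"hand":54},{"dx":-3.5,"dy":3.2,"dz":0,"ax":0,"ay":0,"az":0,"hand":54},{"dx":-3.5,"dy":3.2,"dz":0,"ax":0,"ay":0,"az":0,"hand":54},{"dx":-3.5,"dy":3.2,"dz":0,"ax":0,"ay":0,"az":0,"hand":54},{"dx":-3.5,"dy":3.2,"dz":0,"ax":0,"ay":0,"az":0,"hand":54},{"dx":-3.5,"dy":3.2,"dz":0,"ax":0,"ay":0,"az":0,"hand":54},{"dx":-3.5,"dy":3.2,"dz":0,"ax":0,"ay":0,"az":0,"hand":54}]' && python3 -m handwheel '[{"dx":0,"dy":0,"dz":0,"ax":0,"ay":0,"az":6,"hand":54},{"dx":0,"dy":0,"dz":0,"ax":0,"ay":0,"az":6,"hand":54},{"dx":0,"dy":0,"dz":0,"ax":0,"ay":0,"az":6,"hand":54},{"dx":0,"dy":0,"dz":0,"ax":0,"ay":0,"az":0,"hand":54},{"dx":0,"dy":0,"dz":0,"ax":0,"ay":0,"az":0,"hand":54}]'
python3 - <<'E'
from h import *
s=env.state();print(s['ee_pos'],s['opening'],s['wrist_force'])
T=Ro.from_rotvec(s['tcp_rot']).as_matrix();print(T)
cv2.imwrite("pics/w2.png",env.grab_frame('wrist')[:,:,::-1])
print('pred btn px',proj('wrist',[[.477,.0543,.067],[.477,-.0037,.067]],s))
print('tool shift cm',T.T@(np.array([.477,.0253,.1])-s['ee_pos'])*100)
E
```

```text
time: 1.35
ee_pos: [0.4512, -0.0253, 0.1925]
tcp_rot: [-0.495, 3.102, 0.0]
wrist_force: [1.0, -0.6, 0.1]
opening: 0.0462
finger_force: 0.0
time: 1.85
ee_pos: [0.4506, -0.0274, 0.1923]
tcp_rot: [0.007, -3.141, -0.0]
wrist_force: [0.5, -0.5, -0.8]
opening: 0.046
finger_force: 0.0
[ 0.4506 -0.0274  0.1923] 0.045952289791324895 [ 0.4617 -0.4555 -0.7752]
[[-1.     -0.0043 -0.0003]
 [-0.0043  1.      0.    ]
 [ 0.0003  0.     -1.    ]]
pred btn px [[359.4849 218.3971]
 [304.8073 218.1399]]
tool shift cm [-2.661   5.2567  9.2326]
```

View pics/w2.png

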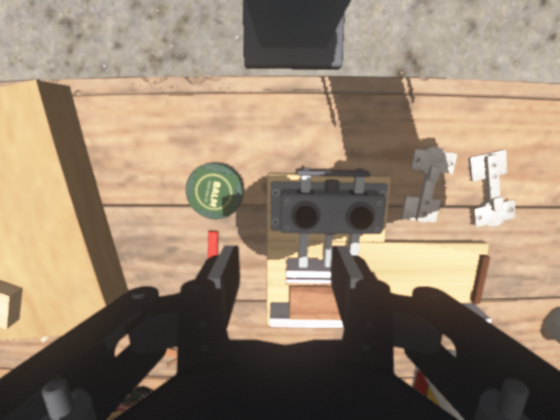

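The wrist view shows the buttons at (306,216) and (361,217), within 2 px of the prediction. I'll move over them and down to just above.

```bash
python3 -m handwheel '[{"dx":-1.25,"dy":2.65,"dz":0,"ax":0,"ay":0,"az":0,"hand":54},{"dx":-1.25,"dy":2.65,"dz":2,"ax":0,"ay":0,"az":0,"hand":54},{"dx":0,"dy":0,"dz":4,"ax":0,"ay":0,"az":0,"hand":54},{"dx":0,"dy":0,"dz":4,"ax":0,"ay":0,"az":0,"hand":54},{"dx":0,"dy":0,"dz":1,"ax":0,"ay":0,"az":0,"hand":54},{"dx":0,"dy":0,"dz":0,"ax":0,"ay":0,"az":0,"hand":54},{"dx":0,"dy":0,"dz":0,"ax":0,"ay":0,"az":0,"hand":54}]'
python3 - <<'E'
from h import *
s=env.state();print(s['ee_pos'],s['opening'],s['wrist_force'])
cv2.imwrite("pics/w3.png",env.grab_frame('wrist')[:,:,::-1])
E
```

```text
time: 2.6
ee_pos: [0.4772, 0.0257, 0.0844]
tcp_rot: [-0.004, 3.139, 0.0]
wrist_force: [1.0, 0.6, 1.5]
opening: 0.0463
finger_force: 0.0
[0.4772 0.0257 0.0844] 0.04634257189743915 [0.9712 0.6251 1.509 ]
```

View pics/w3.png

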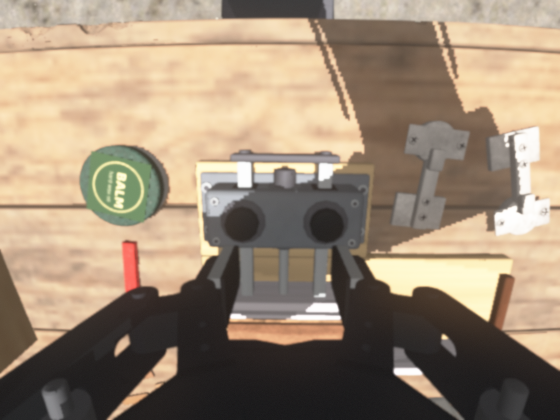

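The buttons are at (243,222) and (327,223) in this view.

Run:
```python
from h import *
s=env.state()
im=cv2.imread('pics/w3.png');g=im.max(2)
m=((g<28)*255).astype(np.uint8);m[:190]=0;m[248:]=0
n,_,st,c=cv2.connectedComponentsWithStats(m)
print([(st[i],c[i]) for i in range(1,n) if st[i][4]>150])
print(onz('wrist',[[243,222],[327,223]],.067,s))
print(proj('wrist',[[.477,.0253-.023,.089],[.477,.0253+.023,.089],[.477,.0253-.0375,.089],[.477,.0253+.0375,.089]],s))
cv2.imwrite('pics/w3c.png',cv2.resize(im[150:340,180:390],None,fx=3,fy=3,interpolation=cv2.INTER_CUBIC)*1)
```

```text
[]
[[ 0.4743 -0.0005  0.067 ]
 [ 0.4748  0.0573  0.067 ]]
[[242.9912 237.1092]
 [317.1947 237.3293]
 [219.6845 237.0015]
 [340.5048 237.3599]]
```

View pics/w3c.png

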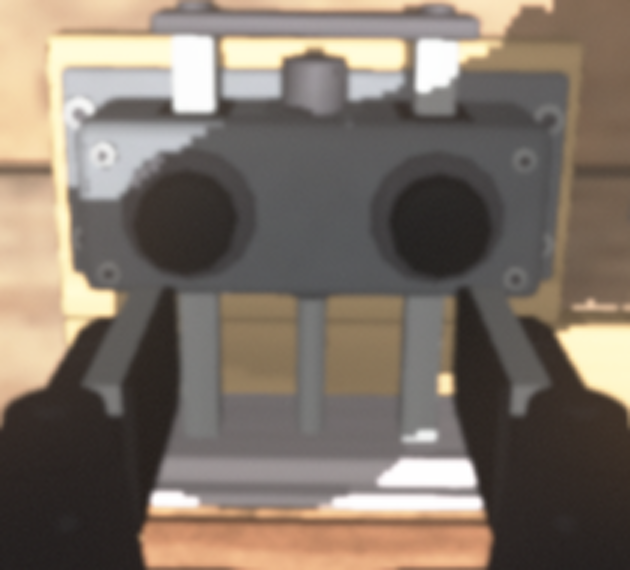

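The buttons centre at about (0.476, 0.027), and the fingertip corners show at crop (175,292) and (465,292). I'll descend in small steps and watch the force.

```bash
python3 -m handwheel '[{"dx":0.1,"dy":0.1,"dz":0.6,"ax":0,"ay":0,"az":0,"hand":54},{"dx":0,"dy":0,"dz":0.6,"ax":0,"ay":0,"az":0,"hand":54},{"dx":0,"dy":0,"dz":0,"ax":0,"ay":0,"az":0,"hand":54},{"dx":0,"dy":0,"dz":0,"ax":0,"ay":0,"az":0,"hand":54}]'; python3 -m handwheel '[{"dx":0,"dy":0,"dz":0.3,"ax":0,"ay":0,"az":0,"hand":54},{"dx":0,"dy":0,"dz":0.3,"ax":0,"ay":0,"az":0,"hand":54},{"dx":0,"dy":0,"dz":0,"ax":0,"ay":0,"az":0,"hand":54},{"dx":0,"dy":0,"dz":0,"ax":0,"ay":0,"az":0,"hand":54}]'
```

```text
time: 3.05
ee_pos: [0.4747, 0.0266, 0.0705]
tcp_rot: [0.003, -3.141, 0.0]
wrist_force: [-0.2, -0.2, 0.0]
opening: 0.0458
finger_force: 0.0
time: 3.45
ee_pos: [0.4746, 0.0266, 0.0644]
tcp_rot: [0.003, -3.141, 0.0]
wrist_force: [0.0, -0.7, -0.4]
opening: 0.046
finger_force: 0.0
```

```bash
for i in 1 ; do python3 -m handwheel '[{"dx":0,"dy":0,"dz":0.2,"ax":0,"ay":0,"az":0,"hand":54},{"dx":0,"dy":0,"dz":0,"ax":0,"ay":0,"az":0,"hand":54}]';  python3 -m handwheel '[{"dx":0,"dy":0,"dz":0.2,"ax":0,"ay":0,"az":0,"hand":54},{"dx":0,"dy":0,"dz":0,"ax":0,"ay":0,"az":0,"hand":54}]';  python3 -m handwheel '[{"dx":0,"dy":0,"dz":0.2,"ax":0,"ay":0,"az":0,"hand":54},{"dx":0,"dy":0,"dz":0,"ax":0,"ay":0,"az":0,"hand":54}]'; done | grep -E "ee_pos|force"
```

```text
ee_pos: [0.4746, 0.0267, 0.0623]
wrist_force: [-0.1, 0.9, 0.2]
finger_force: 0.0
ee_pos: [0.4745, 0.0267, 0.0602]
wrist_force: [-0.2, 0.8, -0.4]
finger_force: 0.0
ee_pos: [0.4745, 0.0267, 0.0582]
wrist_force: [-0.8, -0.9, 0.2]
finger_force: 0.0
```

```bash
(python3 -m handwheel '[{"dx":0,"dy":0,"dz":0.2,"ax":0,"ay":0,"az":0,"hand":54},{"dx":0,"dy":0,"dz":0,"ax":0,"ay":0,"az":0,"hand":54}]';  python3 -m handwheel '[{"dx":0,"dy":0,"dz":0.2,"ax":0,"ay":0,"az":0,"hand":54},{"dx":0,"dy":0,"dz":0,"ax":0,"ay":0,"az":0,"hand":54}]') | grep -E "ee_pos|force"
```

```text
ee_pos: [0.4745, 0.0267, 0.0562]
wrist_force: [-0.7, 0.6, -0.5]
finger_force: 0.0
ee_pos: [0.4745, 0.0266, 0.0542]
wrist_force: [-0.3, 0.2, 0.3]
finger_force: 0.0
```

Run:
```python
from h import *
s=env.state();print(s['ee_pos'],s['wrist_force'])
a=env.grab_frame('wrist')[:,:,::-1];b=env.grab_frame('scene')[:,:,::-1]
p=proj('scene',s['ee_pos'])[0];print(p)
x,y=int(p[0])-40,int(p[1])-40
k=cv2.resize(a[150:350,180:390],None,fx=1.9,fy=1.9,interpolation=cv2.INTER_CUBIC)
l=cv2.resize(b[y:y+80,x:x+80],(380,380),interpolation=cv2.INTER_CUBIC)
cv2.imwrite('pics/c4.png',np.hstack([k,l]) if k.shape[0]==l.shape[0] else 0)
```

```text
[0.4745 0.0266 0.0542] [-0.3148  0.2472  0.3198]
[333.6428 239.8831]
```

View pics/c4.png

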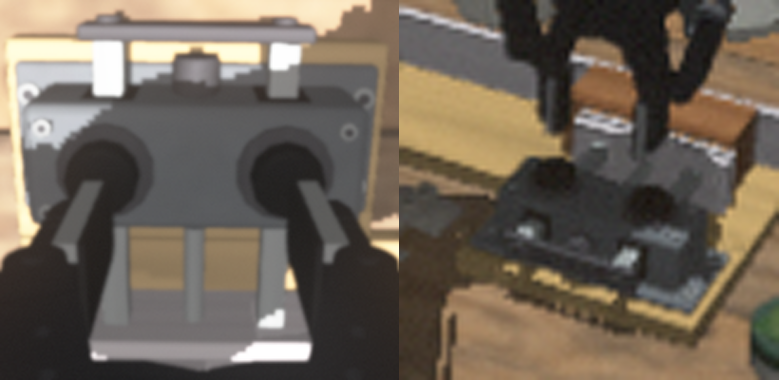

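The scene crop shows the tips at right-half (155,130) and (253,150). They are well above the buttons, so the real tips lie farther back than I assumed. I'll work out where they are.

Run:
```python
from h import *
s=env.state()
def ony(px,y):
    o,d=ray('scene',[px]);return o+d[0]*((y-o[1])/d[0][1])
for px,y in(((293+155/4.75,199+130/4.75),.0566),((293+253/4.75,199+150/4.75),-.0034)):
    print('tip by y',y,ony(px,y)); print('tip by x=.4745', (lambda o,d:o+d[0]*((.4745-o[0])/d[0][0]))(*ray('scene',[px])))
print('btn pred scene crop',(proj('scene',[[.476,.057,.067],[.476,-.003,.067]])-[293,199])*4.75)
print('tip pred wrist(TCP+11,±30, z -.03..-.05)')
T=Ro.from_rotvec(s['tcp_rot']).as_matrix()
for z in(-.01,-.03,-.04,-.05):
    print(z,((proj('wrist',[s['ee_pos']+T@[.011,y,z] for y in(-.0230,-.0375,.0230)],s))-[180,150])*1.9)
```

```text
tip by y 0.0566 [0.4849 0.0566 0.083 ]
tip by x=.4745 [0.4745 0.0522 0.0903]
tip by y -0.0034 [ 0.4862 -0.0034  0.0872]
tip by x=.4745 [ 0.4745 -0.0077  0.0954]
btn pred scene crop [[146.8486 160.4685]
 [243.237  188.3425]]
tip pred wrist(TCP+11,±30, z -.03..-.05)
-0.01 [[117.836  140.2424]
 [ 71.5195 140.1467]
 [265.3877 140.4118]]
-0.03 [[108.1002 162.4019]
 [ 56.2766 162.2463]
 [273.3815 162.5959]]
-0.04 [[102.308  175.5999]
 [ 47.2173 175.3987]
 [278.1382 175.81  ]]
-0.05 [[ 95.7349 190.5902]
 [ 36.946  190.3274]
 [283.5371 190.8202]]
```

```bash
(python3 -m handwheel '[{"dx":0,"dy":0,"dz":0.5,"ax":0,"ay":0,"az":0,"hand":54},{"dx":0,"dy":0,"dz":0.5,"ax":0,"ay":0,"az":0,"hand":54},{"dx":0,"dy":0,"dz":0,"ax":0,"ay":0,"az":0,"hand":54}]';  python3 -m handwheel '[{"dx":0,"dy":0,"dz":0.3,"ax":0,"ay":0,"az":0,"hand":54},{"dx":0,"dy":0,"dz":0.3,"ax":0,"ay":0,"az":0,"hand":54},{"dx":0,"dy":0,"dz":0,"ax":0,"ay":0,"az":0,"hand":54}]';python3 - <<'E'
from h import *
s=env.state()
a=env.grab_frame('wrist')[:,:,::-1];b=env.grab_frame('scene')[:,:,::-1]
k=cv2.resize(a[150:350,180:390],None,fx=1.9,fy=1.9,interpolation=cv2.INTER_CUBIC)
l=cv2.resize(b[199:279,293:373],(380,380),interpolation=cv2.INTER_CUBIC)
cv2.imwrite('pics/c5.png',np.hstack([k,l]))
E
) | grep -E "ee_pos|force"
```

```text
ee_pos: [0.4739, 0.0265, 0.0435]
wrist_force: [-0.2, 0.1, -0.1]
finger_force: 0.0
ee_pos: [0.4744, 0.0266, 0.038]
wrist_force: [0.2, 0.5, 0.2]
finger_force: 0.0
```

View pics/c5.png

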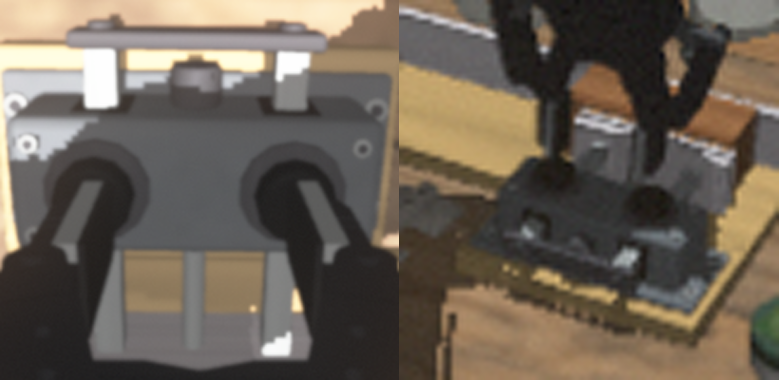

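The tips are now about 10 mm above the buttons and lined up with them (wrist half: buttons at (92,190) and (297,192)). I'll keep going down in small steps.

```bash
(python3 -m handwheel '[{"dx":0,"dy":0,"dz":0.3,"ax":0,"ay":0,"az":0,"hand":54},{"dx":0,"dy":0,"dz":0.3,"ax":0,"ay":0,"az":0,"hand":54},{"dx":0,"dy":0,"dz":0,"ax":0,"ay":0,"az":0,"hand":54}]';  python3 -m handwheel '[{"dx":0,"dy":0,"dz":0.2,"ax":0,"ay":0,"az":0,"hand":54},{"dx":0,"dy":0,"dz":0,"ax":0,"ay":0,"az":0,"hand":54}]';  python3 -m handwheel '[{"dx":0,"dy":0,"dz":0.2,"ax":0,"ay":0,"az":0,"hand":54},{"dx":0,"dy":0,"dz":0,"ax":0,"ay":0,"az":0,"hand":54}]';  python3 -m handwheel '[{"dx":0,"dy":0,"dz":0.2,"ax":0,"ay":0,"az":0,"hand":54},{"dx":0,"dy":0,"dz":0,"ax":0,"ay":0,"az":0,"hand":54}]')| grep -E "ee_pos|force|time"
```

```text
time: 5.55
ee_pos: [0.4743, 0.0266, 0.032]
wrist_force: [-0.5, -0.7, 0.4]
finger_force: 0.0
time: 5.75
ee_pos: [0.4746, 0.0267, 0.0302]
wrist_force: [-0.4, 1.3, -0.1]
finger_force: 0.0
time: 5.95
ee_pos: [0.4746, 0.0267, 0.0283]
wrist_force: [-0.0, 0.6, 0.2]
finger_force: 0.0
time: 6.15
ee_pos: [0.4745, 0.0267, 0.0262]
wrist_force: [-0.8, -0.0, -0.1]
finger_force: 0.0
```

```bash
(python3 -m handwheel '[{"dx":0,"dy":0,"dz":0.2,"ax":0,"ay":0,"az":0,"hand":54},{"dx":0,"dy":0,"dz":0,"ax":0,"ay":0,"az":0,"hand":54}]';  python3 -m handwheel '[{"dx":0,"dy":0,"dz":0.2,"ax":0,"ay":0,"az":0,"hand":54},{"dx":0,"dy":0,"dz":0,"ax":0,"ay":0,"az":0,"hand":54}]';  python3 -m handwheel '[{"dx":0,"dy":0,"dz":0.2,"ax":0,"ay":0,"az":0,"hand":54},{"dx":0,"dy":0,"dz":0,"ax":0,"ay":0,"az":0,"hand":54}]')| grep -E "ee_pos|force|time"
```

```text
time: 6.35
ee_pos: [0.4748, 0.0267, 0.0247]
wrist_force: [-1.7, -0.2, 3.2]
finger_force: 1.5
time: 6.55
ee_pos: [0.4748, 0.0267, 0.0229]
wrist_force: [-2.9, 0.8, 5.0]
finger_force: 2.5
time: 6.75
ee_pos: [0.4749, 0.0267, 0.0209]
wrist_force: [-1.2, 1.9, 7.2]
finger_force: 3.1
```

Contact came at TCP z ≈ 0.025. I'll press fully down and hold.

```bash
(python3 -m handwheel '[{"dx":0,"dy":0,"dz":0.2,"ax":0,"ay":0,"az":0,"hand":54},{"dx":0,"dy":0,"dz":0.15,"ax":0,"ay":0,"az":0,"hand":54},{"dx":0,"dy":0,"dz":0,"ax":0,"ay":0,"az":0,"hand":54},{"dx":0,"dy":0,"dz":0,"ax":0,"ay":0,"az":0,"hand":54}]';  python3 -m handwheel '[{"dx":0,"dy":0,"dz":0.1,"ax":0,"ay":0,"az":0,"hand":54},{"dx":0,"dy":0,"dz":0,"ax":0,"ay":0,"az":0,"hand":54},{"dx":0,"dy":0,"dz":0,"ax":0,"ay":0,"az":0,"hand":54}]')| grep -E "ee_pos|force|time"
```

```text
time: 7.15
ee_pos: [0.4749, 0.0267, 0.0187]
wrist_force: [-6.2, 0.4, 15.5]
finger_force: 8.1
time: 7.45
ee_pos: [0.4749, 0.0266, 0.0185]
wrist_force: [-9.9, 1.7, 24.0]
finger_force: 11.9
```

```bash
H='hold'; (python3 -m handwheel '[{"dx":0,"dy":0,"dz":0,"ax":0,"ay":0,"az":0,"hand":54},{"dx":0,"dy":0,"dz":0,"ax":0,"ay":0,"az":0,"hand":54},{"dx":0,"dy":0,"dz":0,"ax":0,"ay":0,"az":0,"hand":54},{"dx":0,"dy":0,"dz":0,"ax":0,"ay":0,"az":0,"hand":54},{"dx":0,"dy":0,"dz":0,"ax":0,"ay":0,"az":0,"hand":54},{"dx":0,"dy":0,"dz":0,"ax":0,"ay":0,"az":0,"hand":54},{"dx":0,"dy":0,"dz":0,"ax":0,"ay":0,"az":0,"hand":54},{"dx":0,"dy":0,"dz":0,"ax":0,"ay":0,"az":0,"hand":54},{"dx":0,"dy":0,"dz":0,"ax":0,"ay":0,"az":0,"hand":54},{"dx":0,"dy":0,"dz":0,"ax":0,"ay":0,"az":0,"hand":54},{"dx":0,"dy":0,"dz":0,"ax":0,"ay":0,"az":0,"hand":54},{"dx":0,"dy":0,"dz":0,"ax":0,"ay":0,"az":0,"hand":54}]'; python3 -m handwheel '[{"dx":0,"dy":0,"dz":0,"ax":0,"ay":0,"az":0,"hand":54},{"dx":0,"dy":0,"dz":0,"ax":0,"ay":0,"az":0,"hand":54},{"dx":0,"dy":0,"dz":0,"ax":0,"ay":0,"az":0,"hand":54},{"dx":0,"dy":0,"dz":0,"ax":0,"ay":0,"az":0,"hand":54},{"dx":0,"dy":0,"dz":0,"ax":0,"ay":0,"az":0,"hand":54},{"dx":0,"dy":0,"dz":0,"ax":0,"ay":0,"az":0,"hand":54},{"dx":0,"dy":0,"dz":0,"ax":0,"ay":0,"az":0,"hand":54},{"dx":0,"dy":0,"dz":0,"ax":0,"ay":0,"az":0,"hand":54},{"dx":0,"dy":0,"dz":0,"ax":0,"ay":0,"az":0,"hand":54},{"dx":0,"dy":0,"dz":0,"ax":0,"ay":0,"az":0,"hand":54},{"dx":0,"dy":0,"dz":0,"ax":0,"ay":0,"az":0,"hand":54},{"dx":0,"dy":0,"dz":0,"ax":0,"ay":0,"az":0,"hand":54}]')| grep -E "ee_pos|force|time"
python3 - <<'E'
from h import *
s=env.state()
a=env.grab_frame('wrist')[:,:,::-1];cv2.imwrite('pics/w6.png',a)
# rack crossbar (world x .563-.134-> -.174) : predicted rows for crossbar top z .04
for t in(0,.02,.04): print(t,proj('wrist',[[.563-.134-t,.0553,.044],[.563-.134-t,-.0047,.044],[.563-t,.026,.054]],s).round(0).tolist())
g=cv2.cvtColor(a.copy(),cv2.COLOR_BGR2GRAY)
o=cv2.imread('pics/c5.png')
print(g[60:300:6,236].tolist());print(g[60:300:6,282].tolist())
E
```

```text
time: 8.65
ee_pos: [0.4749, 0.0266, 0.0185]
wrist_force: [-10.1, 1.4, 23.9]
finger_force: 11.8
time: 9.85
ee_pos: [0.4749, 0.0266, 0.0185]
wrist_force: [-10.6, 0.5, 23.1]
finger_force: 11.8
0 [[336.0, 169.0], [220.0, 168.0], [279.0, 392.0]]
0.02 [[338.0, 129.0], [218.0, 128.0], [279.0, 365.0]]
0.04 [[340.0, 86.0], [216.0, 86.0], [279.0, 337.0]]
[197, 198, 198, 196, 207, 142, 143, 91, 108, 105, 103, 102, 100, 100, 103, 104, 104, 106, 107, 114, 129, 135, 135, 134, 144, 112, 52, 82, 88, 88, 67, 44, 34, 32, 30, 29, 29, 28, 28, 46]
[215, 219, 212, 197, 207, 137, 147, 81, 111, 219, 220, 221, 224, 224, 217, 216, 218, 227, 247, 248, 247, 247, 110, 144, 76, 69, 67, 74, 85, 86, 85, 84, 84, 84, 84, 83, 83, 83, 84, 83]
```

The rack crossbar is at rows 90–114, which matches the jaw fully back. I'll hold a little longer and check that it has stopped.

```bash
python3 -m handwheel '[{"dx":0,"dy":0,"dz":0,"ax":0,"ay":0,"az":0,"hand":54},{"dx":0,"dy":0,"dz":0,"ax":0,"ay":0,"az":0,"hand":54},{"dx":0,"dy":0,"dz":0,"ax":0,"ay":0,"az":0,"hand":54},{"dx":0,"dy":0,"dz":0,"ax":0,"ay":0,"az":0,"hand":54},{"dx":0,"dy":0,"dz":0,"ax":0,"ay":0,"az":0,"hand":54},{"dx":0,"dy":0,"dz":0,"ax":0,"ay":0,"az":0,"hand":54},{"dx":0,"dy":0,"dz":0,"ax":0,"ay":0,"az":0,"hand":54}]'|head -1
python3 - <<'E'
from h import *
b=cv2.imread('pics/w6.png');s=env.state()
a=env.grab_frame('wrist')[:,:,::-1].copy();cv2.imwrite('pics/w7.png',a)
print('diff',np.abs(a.astype(int)-b)[50:200,200:360].max(2).mean(), (np.abs(a.astype(int)-b).max(2)>30).sum())
g=cv2.cvtColor(a,cv2.COLOR_BGR2GRAY);print(g[80:112:2,250].tolist())
print('crossbar top edge x',onz('wrist',[[282,90],[282,114]],.044,s))
# jaw in top view
t=env.grab_frame('top')[:,:,::-1];cv2.imwrite('pics/t7.png',t)
E
```

```text
time: 10.6
diff 0.6787916666666667 0
[200, 207, 213, 208, 152, 143, 149, 149, 143, 125, 88, 92, 113, 114, 113, 114]
crossbar top edge x [[0.3909 0.0273 0.044 ]
 [0.4021 0.0273 0.044 ]]
```

The jaw is fully back: the crossbar edge is at x 0.391 (fixture −172 mm) and not moving. Now I'll release, rise, shut the fingers and move over the right end of the block.

```bash
python3 -m handwheel '[{"dx":0,"dy":0,"dz":-0.3,"ax":0,"ay":0,"az":0,"hand":54},{"dx":0,"dy":0,"dz":-0.5,"ax":0,"ay":0,"az":0,"hand":54},{"dx":0,"dy":0,"dz":-1,"ax":0,"ay":0,"az":0,"hand":54},{"dx":0,"dy":0,"dz":-3,"ax":0,"ay":0,"az":0,"hand":54},{"dx":0,"dy":0,"dz":-4,"ax":0,"ay":0,"az":0,"hand":20},{"dx":-3.5,"dy":-3,"dz":0,"ax":0,"ay":0,"az":0,"hand":0},{"dx":-3.5,"dy":-3,"dz":0,"ax":0,"ay":0,"az":0,"hand":0},{"dx":-3.5,"dy":-3,"dz":0,"ax":0,"ay":0,"az":0,"hand":0},{"dx":0,"dy":0,"dz":0,"ax":0,"ay":0,"az":0,"hand":0},{"dx":0,"dy":0,"dz":0,"ax":0,"ay":0,"az":0,"hand":0},{"dx":0,"dy":0,"dz":0,"ax":0,"ay":0,"az":0,"hand":0}]'
python3 - <<'E'
from h import *
t=env.grab_frame('top')[:,:,::-1].copy();cv2.imwrite('pics/t8.png',t)
w=env.grab_frame('wrist')[:,:,::-1].copy();cv2.imwrite('pics/w8.png',w)
s=env.state()
# block brown mask in wrist view
print(proj('wrist',[[.6075,-.021,.057],[.5615,-.021,.057],[.5615,.089,.057]],s).round().tolist(), 'tcp',proj('wrist',s['ee_pos'],s))
h=cv2.imread('pics/t7.png')
print('housing px buttons/jaw col 352 rows', t[195:240:2,352].tolist())
E
```

```text
time: 11.8
ee_pos: [0.5793, -0.0627, 0.104]
tcp_rot: [0.003, -3.141, -0.0]
wrist_force: [-0.1, 0.6, -0.6]
opening: -0.0001
finger_force: 0.0
[[333.0, 248.0], [336.0, 193.0], [474.0, 193.0]] tcp [[281.0734 235.5304]]
housing px buttons/jaw col 352 rows [[227, 235, 238], [223, 232, 236], [220, 230, 233], [215, 227, 231], [210, 224, 228], [208, 221, 227], [204, 216, 223], [197, 209, 216], [180, 193, 199], [145, 155, 162], [127, 137, 142], [109, 114, 121], [96, 104, 108], [87, 94, 98], [84, 91, 95], [81, 86, 91], [79, 84, 87], [70, 77, 80], [63, 69, 72], [59, 63, 65], [60, 60, 60], [63, 61, 61], [60, 59, 59]]
```

```bash
python3 -m handwheel '[{"dx":0,"dy":0,"dz":3,"ax":0,"ay":0,"az":0,"hand":0},{"dx":0,"dy":0,"dz":3,"ax":0,"ay":0,"az":0,"hand":0},{"dx":0,"dy":0,"dz":1.5,"ax":0,"ay":0,"az":0,"hand":0},{"dx":0,"dy":0,"dz":0.6,"ax":0,"ay":0,"az":0,"hand":0},{"dx":0,"dy":0,"dz":0.6,"ax":0,"ay":0,"az":0,"hand":0},{"dx":0,"dy":0,"dz":0,"ax":0,"ay":0,"az":0,"hand":0}]'; python3 -m handwheel '[{"dx":0,"dy":0,"dz":0.5,"ax":0,"ay":0,"az":0,"hand":0},{"dx":0,"dy":0,"dz":0.5,"ax":0,"ay":0,"az":0,"hand":0},{"dx":0,"dy":0,"dz":0.5,"ax":0,"ay":0,"az":0,"hand":0},{"dx":0,"dy":0,"dz":0,"ax":0,"ay":0,"az":0,"hand":0},{"dx":0,"dy":0,"dz":0,"ax":0,"ay":0,"az":0,"hand":0}]'
python3 - <<'E'
from h import *
a=env.grab_frame('wrist')[:,:,::-1];b=env.grab_frame('scene')[:,:,::-1]
s=env.state()
p=proj('scene',[.563,.03,.05])[0].astype(int);print(p,proj('scene',s['ee_pos']))
k=cv2.resize(a[100:380,140:420],(380,380),interpolation=cv2.INTER_CUBIC)
l=cv2.resize(b[p[1]-45:p[1]+45,p[0]-45:p[0]+45],(380,380),interpolation=cv2.INTER_CUBIC)
cv2.imwrite('pics/c9.png',np.hstack([k,l]))
E
```

```text
time: 12.5
ee_pos: [0.5799, -0.0628, 0.0173]
tcp_rot: [-0.003, 3.141, 0.0]
wrist_force: [0.4, -0.6, 0.3]
opening: 0.0004
finger_force: 0.0
time: 13.0
ee_pos: [0.5798, -0.0632, 0.0019]
tcp_rot: [0.003, -3.141, 0.0]
wrist_force: [0.2, 0.5, 0.7]
opening: -0.0003
finger_force: 0.0
[344 225] [[376.1009 244.6841]]
```

View pics/c9.png

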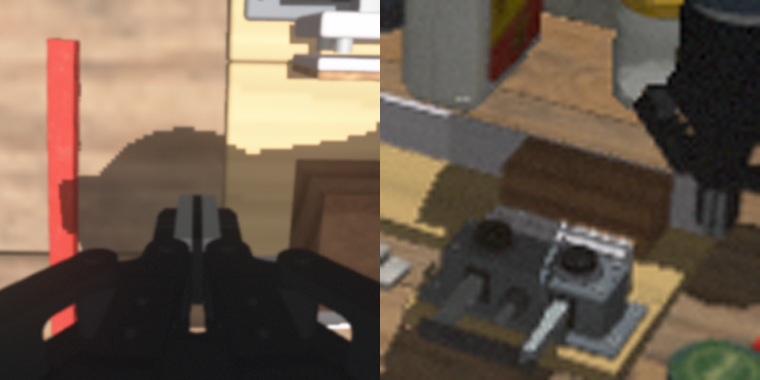

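This shows the block free, the jaw back against the housing, the buttons up, and the shut fingertips beside the block's right end at mid height (scene half (715,225)). Now I'll push gently to the left.

```bash
python3 -m handwheel '[{"dx":0,"dy":1,"dz":0,"ax":0,"ay":0,"az":0,"hand":0},{"dx":0,"dy":0.6,"dz":0,"ax":0,"ay":0,"az":0,"hand":0},{"dx":0,"dy":0.5,"dz":0,"ax":0,"ay":0,"az":0,"hand":0},{"dx":0,"dy":0.5,"dz":0,"ax":0,"ay":0,"az":0,"hand":0},{"dx":0,"dy":0.5,"dz":0,"ax":0,"ay":0,"az":0,"hand":0},{"dx":0,"dy":0.6,"dz":0,"ax":0,"ay":0,"az":0,"hand":0},{"dx":0,"dy":0.6,"dz":0,"ax":0,"ay":0,"az":0,"hand":0},{"dx":0,"dy":0.6,"dz":0,"ax":0,"ay":0,"az":0,"hand":0},{"dx":0,"dy":0.6,"dz":0,"ax":0,"ay":0,"az":0,"hand":0},{"dx":0,"dy":0.6,"dz":0,"ax":0,"ay":0,"az":0,"hand":0},{"dx":0,"dy":0.6,"dz":0,"ax":0,"ay":0,"az":0,"hand":0},{"dx":0,"dy":0.6,"dz":0,"ax":0,"ay":0,"az":0,"hand":0}]'
python3 - <<'E'
from h import *
s=env.state()
a=env.grab_frame('wrist')[:,:,::-1].copy();cv2.imwrite('pics/w10.png',a)
hsv=cv2.cvtColor(a,cv2.COLOR_BGR2HSV)
print(proj('wrist',[[.585,y,.057] for y in(.0,.02,.04,.06)],s).round().tolist())
print('top edge line x=.565 px row', proj('wrist',[[.5615,.03,.057]],s))
for r in(200,230): print(r,[tuple(a[r,c]) for c in range(300,460,12)])
E
```

```text
time: 14.3
ee_pos: [0.5797, 0.0104, 0.002]
tcp_rot: [0.003, -3.142, 0.0]
wrist_force: [0.0, -1.0, 1.6]
opening: -0.0004
finger_force: 0.5
[[257.0, 287.0], [301.0, 287.0], [343.0, 287.0], [386.0, 287.0]]
top edge line x=.565 px row [[323.9937 239.773 ]]
200 [(np.uint8(176), np.uint8(229), np.uint8(248)), (np.uint8(178), np.uint8(232), np.uint8(249)), (np.uint8(175), np.uint8(229), np.uint8(249)), (np.uint8(97), np.uint8(130), np.uint8(155)), (np.uint8(80), np.uint8(106), np.uint8(126)), (np.uint8(77), np.uint8(101), np.uint8(121)), (np.uint8(76), np.uint8(100), np.uint8(120)), (np.uint8(77), np.uint8(101), np.uint8(120)), (np.uint8(75), np.uint8(99), np.uint8(118)), (np.uint8(76), np.uint8(100), np.uint8(119)), (np.uint8(75), np.uint8(99), np.uint8(117)), (np.uint8(75), np.uint8(100), np.uint8(118)), (np.uint8(75), np.uint8(100), np.uint8(117)), (np.uint8(74), np.uint8(99), np.uint8(116))]
230 [(np.uint8(82), np.uint8(110), np.uint8(130)), (np.uint8(36), np.uint8(49), np.uint8(66)), (np.uint8(38), np.uint8(51), np.uint8(69)), (np.uint8(38), np.uint8(50), np.uint8(69)), (np.uint8(36), np.uint8(49), np.uint8(67)), (np.uint8(34), np.uint8(46), np.uint8(65)), (np.uint8(35), np.uint8(46), np.uint8(65)), (np.uint8(34), np.uint8(45), np.uint8(63)), (np.uint8(35), np.uint8(45), np.uint8(63)), (np.uint8(34), np.uint8(45), np.uint8(62)), (np.uint8(34), np.uint8(45), np.uint8(61)), (np.uint8(33), np.uint8(43), np.uint8(60)), (np.uint8(33), np.uint8(44), np.uint8(60)), (np.uint8(34), np.uint8(44), np.uint8(60))]
```

The block is in contact and moving, with its right end about 13 mm left of the TCP. I'll push about 7.2 cm more.

```bash
python3 -m handwheel '[{"dx":0,"dy":0.6,"dz":0,"ax":0,"ay":0,"az":0,"hand":0},{"dx":0,"dy":0.6,"dz":0,"ax":0,"ay":0,"az":0,"hand":0},{"dx":0,"dy":0.6,"dz":0,"ax":0,"ay":0,"az":0,"hand":0},{"dx":0,"dy":0.6,"dz":0,"ax":0,"ay":0,"az":0,"hand":0},{"dx":0,"dy":0.6,"dz":0,"ax":0,"ay":0,"az":0,"hand":0},{"dx":0,"dy":0.6,"dz":0,"ax":0,"ay":0,"az":0,"hand":0},{"dx":0,"dy":0.6,"dz":0,"ax":0,"ay":0,"az":0,"hand":0},{"dx":0,"dy":0.6,"dz":0,"ax":0,"ay":0,"az":0,"hand":0},{"dx":0,"dy":0.6,"dz":0,"ax":0,"ay":0,"az":0,"hand":0},{"dx":0,"dy":0.6,"dz":0,"ax":0,"ay":0,"az":0,"hand":0},{"dx":0,"dy":0.6,"dz":0,"ax":0,"ay":0,"az":0,"hand":0},{"dx":0,"dy":0.5,"dz":0,"ax":0,"ay":0,"az":0,"hand":0}]'; python3 -m handwheel '[{"dx":0,"dy":0.2,"dz":0,"ax":0,"ay":0,"az":0,"hand":0},{"dx":0,"dy":0,"dz":0,"ax":0,"ay":0,"az":0,"hand":0}]'
```

```text
time: 15.55
ee_pos: [0.5796, 0.0815, 0.002]
tcp_rot: [0.003, -3.142, -0.0]
wrist_force: [-0.3, -0.3, -0.3]
opening: 0.0
finger_force: 0.4
time: 15.75
ee_pos: [0.5797, 0.0833, 0.0019]
tcp_rot: [-0.003, 3.142, 0.0]
wrist_force: [0.4, -0.7, 0.6]
opening: -0.0002
finger_force: 0.0
```

Now back off, rise and move away so the top camera can see the block.

```bash
python3 -m handwheel '[{"dx":0,"dy":-1,"dz":0,"ax":0,"ay":0,"az":0,"hand":0},{"dx":0,"dy":-1.5,"dz":0,"ax":0,"ay":0,"az":0,"hand":0},{"dx":0,"dy":0,"dz":-4,"ax":0,"ay":0,"az":0,"hand":0},{"dx":0,"dy":0,"dz":-4.5,"ax":0,"ay":0,"az":0,"hand":0},{"dx":0,"dy":0,"dz":-4.5,"ax":0,"ay":0,"az":0,"hand":0},{"dx":0,"dy":0,"dz":-4.5,"ax":0,"ay":0,"az":0,"hand":0},{"dx":2.5,"dy":-4,"dz":0,"ax":0,"ay":0,"az":0,"hand":0},{"dx":2.5,"dy":-4,"dz":0,"ax":0,"ay":0,"az":0,"hand":0},{"dx":2.5,"dy":-4,"dz":0,"ax":0,"ay":0,"az":0,"hand":0},{"dx":2.5,"dy":-4,"dz":0,"ax":0,"ay":0,"az":0,"hand":0},{"dx":2.5,"dy":-4,"dz":0,"ax":0,"ay":0,"az":0,"hand":0},{"dx":2.5,"dy":-4,"dz":0,"ax":0,"ay":0,"az":0,"hand":0}]';python3 -m handwheel '[{"dx":2.5,"dy":-4,"dz":0,"ax":0,"ay":0,"az":0,"hand":0},{"dx":2.5,"dy":-4,"dz":0,"ax":0,"ay":0,"az":0,"hand":0},{"dx":0,"dy":-4,"dz":0,"ax":0,"ay":0,"az":0,"hand":0},{"dx":0,"dy":-4,"dz":0,"ax":0,"ay":0,"az":0,"hand":0},{"dx":0,"dy":0,"dz":0,"ax":0,"ay":0,"az":0,"hand":0},{"dx":0,"dy":0,"dz":0,"ax":0,"ay":0,"az":0,"hand":0}]'
python3 - <<'E'
from h import *
t=env.grab_frame('top')[:,:,::-1].copy();cv2.imwrite('pics/t11.png',t)
o=cv2.imread('pics/top0.png')
hsv=cv2.cvtColor(t,cv2.COLOR_BGR2HSV)
roi=t[184:216,272:385].astype(int)
m=np.zeros(t.shape[:2],np.uint8);m[184:216,284:385]=((roi[:,12:,2]<175)&(roi[:,12:,2]-roi[:,12:,0]>30))*255
for c in cv2.findContours(m,0,2)[0]:
    if cv2.contourArea(c)>150:
        r=cv2.minAreaRect(c);print(r);P=onz('top',cv2.boxPoints(r),.057);print(P[:,:2],P.mean(0),'fix y',P.mean(0)[1]-.025)
d=(np.abs(t.astype(int)-o).max(2)>40).astype(np.uint8)
n,_,st,c=cv2.connectedComponentsWithStats(cv2.morphologyEx(d,2,np.ones((2,2),np.uint8)))
print([st[i].tolist() for i in range(1,n) if st[i][4]>8 and st[i][1]<300])
E
```

```text
time: 16.95
ee_pos: [0.4281, -0.1847, 0.1772]
tcp_rot: [-0.002, 3.141, -0.0]
wrist_force: [0.1, -1.4, 0.7]
opening: 0.0001
finger_force: 0.0
time: 17.55
ee_pos: [0.379, -0.3436, 0.1765]
tcp_rot: [-0.002, -3.141, -0.001]
wrist_force: [-0.2, 0.9, -0.0]
opening: -0.0002
finger_force: 0.0
((306.3578796386719, 206.48985290527344), (43.2469596862793, 5.9135050773620605), 4.085616588592529)
[[0.5623 0.2088]
 [0.5772 0.2078]
 [0.5698 0.0988]
 [0.5548 0.0999]] [0.566  0.1538 0.057 ] fix y 0.12880857866098444
[[286, 190, 44, 21, 798], [331, 191, 48, 42, 1435], [418, 213, 44, 29, 916], [400, 243, 66, 58, 2212], [552, 244, 8, 37, 228], [340, 258, 33, 21, 397], [544, 285, 16, 13, 127], [495, 292, 50, 10, 275], [549, 294, 7, 6, 25]]
```

Run:
```python
from h import *
t=cv2.imread('pics/t11.png')
for c in(283,288,298,308,318,326,330,334): print(c,[int(v) for v in t[184:218,c,1]])
print('row200',[int(v) for v in t[200,276:340,1]])
print('tin/pencil',[int(v) for v in t[250,392:424,1]])
```

```text
283 [243, 246, 243, 245, 244, 164, 110, 193, 214, 216, 213, 213, 214, 213, 209, 209, 209, 215, 213, 211, 212, 212, 210, 207, 204, 201, 201, 206, 209, 215, 218, 216, 219, 222]
288 [246, 245, 235, 244, 243, 184, 134, 122, 114, 111, 119, 124, 127, 131, 129, 133, 134, 139, 137, 122, 108, 104, 108, 74, 112, 182, 201, 206, 208, 215, 215, 216, 219, 222]
298 [247, 245, 223, 241, 244, 170, 125, 126, 117, 111, 112, 122, 122, 125, 129, 129, 133, 139, 142, 136, 114, 105, 98, 74, 93, 177, 201, 204, 207, 210, 213, 214, 216, 218]
308 [247, 246, 239, 244, 243, 176, 134, 134, 132, 120, 120, 125, 130, 132, 134, 136, 132, 134, 131, 125, 113, 103, 101, 91, 77, 144, 190, 203, 205, 205, 210, 211, 213, 215]
318 [246, 246, 246, 245, 244, 189, 141, 136, 131, 123, 118, 123, 128, 131, 135, 133, 132, 136, 139, 137, 131, 114, 105, 96, 75, 111, 181, 200, 203, 201, 204, 208, 210, 212]
326 [246, 247, 247, 243, 243, 208, 145, 136, 136, 126, 114, 118, 123, 124, 127, 134, 138, 137, 132, 134, 131, 122, 110, 101, 80, 99, 176, 198, 200, 198, 199, 204, 205, 207]
330 [246, 246, 246, 244, 244, 221, 135, 122, 191, 207, 207, 206, 207, 207, 212, 211, 208, 208, 206, 199, 196, 198, 195, 190, 187, 187, 190, 198, 199, 196, 200, 202, 206, 207]
334 [246, 247, 246, 240, 244, 236, 153, 123, 192, 207, 211, 208, 209, 212, 213, 214, 208, 207, 206, 201, 196, 197, 196, 191, 189, 186, 190, 197, 199, 197, 196, 199, 204, 204]
row200 [69, 103, 175, 210, 213, 212, 213, 209, 193, 137, 135, 137, 134, 132, 133, 133, 133, 136, 135, 135, 134, 134, 133, 131, 134, 134, 130, 132, 134, 134, 134, 130, 132, 133, 136, 137, 139, 142, 141, 140, 136, 135, 132, 132, 132, 131, 129, 130, 130, 135, 138, 141, 154, 193, 208, 209, 210, 209, 208, 210, 208, 211, 208, 209]
tin/pencil [144, 74, 56, 92, 109, 109, 103, 121, 139, 116, 107, 104, 108, 135, 189, 192, 155, 124, 128, 128, 107, 102, 108, 127, 132, 109, 102, 99, 84, 61, 57, 57]
```

The block lies along the fence with its middle at fixture y ≈ 129 mm, inside the 105–148 mm window. The hinges show no change, and the arm is clear.

```bash
python3 -c "
from workcell import env
print(env.sign_off())"
```

```text
the job is handed in; nothing more can be done
None
```

I handed the job in after about 18 s. I held both release buttons down until the jaw was fully back and then let them up. I pushed the freed block along the fence onto the outfeed ledge, where its middle is at about fixture y = 129 mm, clear of the jaw and short of the lip, and the arm finished clear of everything.

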